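Seat the lens-mount plate on its locating pins

ROBOT

A 7-joint arm with a two-finger parallel gripper is mounted at the origin on the work surface. World frame = base frame: x ahead of the robot, y to its left, z up, the work surface at z = 0. Lengths are in m, angles in rad, forces in N, time in s.
With the tool pointing down it reaches from about 0.4 to 0.85 m from the base axis. Payload 10.4 kg.
Tool frame: the origin (TCP) lies midway between the tips of the shut fingers; the grasp point (between the pads) lies manip.grip_depth behind it (manip.grip_depth is the distance from the TCP to the grasp point, in m); z points along the fingers, x is the direction in which the jaws open and shut, and the axes are right-handed (so a half turn about z gives the same grasp; the last joint's range is limited). The gripper opens to 85 mm and grips with 20 to 120 N. Pads are 22 mm wide; open, the fingers measure 114 mm over their backs; the gripper's body (76 mm by 85 mm) begins 54 mm behind the grasp point. The pads swing forward as they close: fully open they stand 13 mm farther back than shut.
Start: joints at [-1.176, 0.332, -0.065, 1.46, 0.022, 1.35, -0.088], TCP at [0.254, 0.571, 0.231] pointing down, gripper open.
Joint ranges: [-2.6, 2.6], [-0.5, 2.12], [-1.47, 1.34], [0.16, 2.42], [-1.27, 4.41], [0.06, 2.06], [-2.6, 2.6]. Speed limits (rad/s): [2.22, 2.22, 2.79, 2.79, 3.14, 3.14, 3.14].

INTERFACE

Orientations are given as a unit quaternion [x, y, z, w].
In Python, from workcell import manip gives the robot as it stands. The module is installed in compiled form; this text tells all that it offers.
- The arm moves only by the tool send_rows, never from a script. Its argument "steps" is a list of rows, each a list of 2 entries, a list of its own where there are three numbers: the shift along the tool's x, y, z in m, then the turn about the tool's z in rad. In form: [[[x, y, z], spin], ...]. A call has exactly 8 rows; each row is the pose to reach, as a shift and turn from the pose commanded when the call began, along the tool's axes at that moment; what a row does not reach only later rows make up. A row lasts 1/8 s, in which the tool goes at most 62.5 mm and 10.7 degrees, less where a joint would pass 70% of its speed; a pose out of reach is approached as far as the arm can. A call with a gripper value outside its range is refused whole. "hand" is the opening, from 0 (shut) to 1 (fully open), set as the call begins (left out, the last holds). The fingers move at their own pace and stop on an object; "force" is the grip in N (left out, the last holds). Time passes only in rows, so rows that repeat a pose let the fingers close, or fill a call up. It gives the time, the measured TCP pose, the force and the opening at its end, in the units of the state.
- manip.get_obs(): the state, without advancing time (a new reading comes with each control period).
- manip.camera(name): name is "side" or "top" or "wrist"; returns (picture, depth): 480x640x3 uint8, red, green, blue; 480x640 float32, m along the optical axis (not along the pixel's ray), 0 where there is no reading.
- manip.camera_info(name): a dict with "intrinsics" (3x3 intrinsics, pixels), "pose" (4x4, takes a point from camera to world coordinates); the wrist camera has in their place "T_tool_cam" (4x4, takes a point from camera to tool coordinates, whose origin is the TCP and whose axes are the tool frame's). Camera axes: x right, y up, looking along -z (the intrinsics and any distortion apply to the point x, -y, -z); pixel columns grow to the right and rows downward; lengths in m; the calibration is good to about 2 mm. The wrist camera is an equidistant fisheye: a pixel r from the principal point sees the ray r / f radians off the axis. A picture is of the moment at which its call begins: read the wrist's pose just before it. camera_info takes no time and is no camera call.
- manip.hand_in(): hands the job in, once; it reports no verdict.
The state is a dict: "clock": time; "joint_pos": joint angles; "joint_velocities": joint speeds; "tau": joint torques, N m; "position": TCP position; "ee_rot": TCP orientation; "ft_force": force on the tool from outside, world axes, zero at the start; "torque": the same for the moment, N m; "grip_width": opening from 0.0 (shut) to 1.0 (fully open).
Only numpy, scipy, OpenCV 4.12 (cv2) and the standard library are available. Lean on these libraries where they do the work, as an engineer would, in place of code of your own. Each camera call takes 0.05 s, during which the arm holds its last target.

TASK

The aluminium lens-mount plate lies askew on the raised deck of the locating fixture. Without lifting it, push it with the fingers (the fence is there to line it up), off the deck and on until its two holes drop over the two locating pins and it lies flat and fully down in the nest. Leave the barrels, the screw tray and the cup around the fixture where they stand, and finish with the hand clear.

Things in the scene. Friction and masses are not known exactly. Their poses are not given: they have to be found in the camera images.
- fixture: Grey-painted fixture bolted to the bench. Origin: midway between its two pins, at bench height. +y points from the pins to the raised deck, +x to the fence. Brass pins, 8.5 mm diameter, chamfered, upright at x = -28 and +28, y = 0, tops 19.7 mm above the bench. Nest floor round the pins: x -71 to 54, y -70 to 51.5 mm, top 15 mm above the bench. Other sides open.
- seat (a point): Point of the fixture midway between the pins on the nest floor, 15 mm above the bench: where the plate's origin lies when the plate is seated.
- step (a point): Point at fixture x = 0, y = 51.5 mm, on the deck's edge, where the deck steps down 5 mm to the nest. Deck: x -96 to 54, y 51.5 to 216 mm, top 20 mm above the bench, about level with the pin tops.
- fence_face (a point): Point at fixture x = 40.75, y = 0 on the top edge of the fence's inner face. Fence: straight dark steel bar on the +x side, along y from -65 to 211 mm, 14 mm thick, top 28 mm above the bench. A plate flush with it is in line with the pins to within 0.75 mm; only the pins stop it along y. An askew plate jams on one corner if pushed at its middle: push its trailing end.
- plate: Loose aluminium plate, 80 (its x) by 100 (its y) by 10 mm thick, 0.34 to 0.61 kg. Origin: centre of its underside. Through holes of 12 mm at x = -28 and +28, y = 0. Black lens stub on top, 49 mm diameter, 24 mm high, centred at x = 0, y = +18 mm; centre of mass near y = +11 mm. Starts flat on the deck, clear of the fence turned up to 0.2 rad. Slides at 2 to 7 N.
- rear_edge (a point): Middle of the plate's rear (+y) side face, 5 mm above its underside. Seated, this face stands 1.5 mm from the step and 5 mm of it shows above the deck. Pushed off the deck the plate rides on the pin tops, then falls 5 mm by its own weight as the holes meet the pins; below 50 mm/s it does not skip over them.
- barrel_a: Bystander, loose: black lens barrel 45 mm in diameter, 63 mm high, standing past the pin end (-y) of the fixture. Origin: centre of its underside.
- barrel_b: Bystander, loose: the same kind of barrel, 45 mm in diameter, 63 mm high, standing behind the fence (+x side). Origin: centre of its underside.
- screw_tray: Bystander, loose: white open tray 70 (x) by 100 (y) by 28 mm high, behind the fence. Origin: centre of its underside.
- steel_cup: Bystander, loose: steel cup 48 mm in diameter, 50 mm high, behind the fence at the deck end. Origin: centre of its underside.
Things that resemble listed ones, but are neither listed nor needed, are in the scene too. What is shaped like the plate but pink is not meant.

How it is judged:
By the outcome, as a careful person would: the job done as asked, in the order asked, and still so for the second after the job is handed in, with the robot touching nothing.
It also fails if it takes over 51 s, if anything falls off the work surface, if the arm or the gripper's body presses on something with over 40 N, if the wrist force passes 120 N, or if a joint passes its speed limit or range.

## Working session

There is one attempt and no reset: what is moved stays moved. The work goes in short steps, Python scripts to look and compute and a tool call to move; the robot and the scene stay as the last step left them, time stands still between calls to the robot, and variables do not carry over. Pictures are saved under pics/ and viewed, and the job is handed in when it is done.

Besides the shell and the picture viewer there is one more tool, called after "Request:" by a JSON object that holds its "api" and its "payload". send_rows: Moves the arm, as the interface text tells. Its arguments: {"type":"object","properties":{"steps":{"type":"array"},"hand":{"type":"number"},"force":{"type":"number"}},"required":["steps"]}

```bash
mkdir -p pics
python3 - <<'E'
from workcell import manip
import cv2,numpy as np
o=manip.get_obs()
for k,v in o.items(): print(k,np.round(v,4))
print(manip.grip_depth)
for n in ("side","top","wrist"):
    p,d=manip.camera(n); cv2.imwrite(f"pics/{n}0.png",p[:,:,::-1]); np.savez(f"{n}0.npz",p=p,d=d)
    print(n,{k:np.round(v,4).tolist() if not isinstance(v,str) else v for k,v in manip.camera_info(n).items()})
E
```

```text
clock 0.0
joint_pos [-1.1756  0.3329 -0.0647  1.4609  0.0216  1.3499 -0.0885]
joint_velocities [-0.0003  0.001   0.0002 -0.0003  0.0017  0.0001  0.    ]
tau [ 3.00000e-04 -6.25471e+01  4.95000e-02 -3.91597e+01  1.63000e-02
  1.03000e-02  0.00000e+00]
position [0.2534 0.5709 0.2305]
ee_rot [ 8.384e-01  5.451e-01 -6.000e-04  4.000e-04]
ft_force [-0.1586  0.4893  0.2965]
torque [-0.0841  0.0258  0.0131]
grip_width 0.9995
0.0187
side {'intrinsics': [[458.7079, 0.0, 314.0894], [0.0, 458.7079, 231.5195], [0.0, 0.0, 1.0]], 'pose': [[-0.8223, 0.3643, -0.4371, 0.2352], [-0.5688, -0.505, 0.6492, 0.5176], [0.0157, 0.7825, 0.6225, 0.5423], [0.0, 0.0, 0.0, 1.0]]}
top {'intrinsics': [[590.304, 0.0, 312.0183], [0.0, 590.304, 245.9732], [0.0, 0.0, 1.0]], 'pose': [[0.0107, 0.998, -0.0629, 0.5003], [-0.9999, 0.0099, -0.0121, -0.0053], [-0.0114, 0.063, 0.9979, 1.0325], [0.0, 0.0, 0.0, 1.0]]}
wrist {'intrinsics': [[371.6483, 0.0, 321.2101], [0.0, 371.6483, 238.537], [0.0, 0.0, 1.0]], 'T_tool_cam': [[1.0, 0.0003, -0.0014, 0.0002], [-0.0001, -0.9654, -0.2607, -0.0656], [-0.0015, 0.2607, -0.9654, -0.143], [0.0, 0.0, 0.0, 1.0]]}
```

View pics/top0.png

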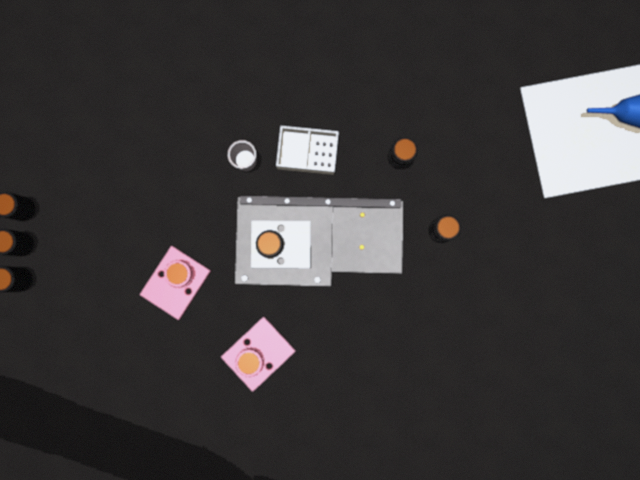

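View pics/side0.png

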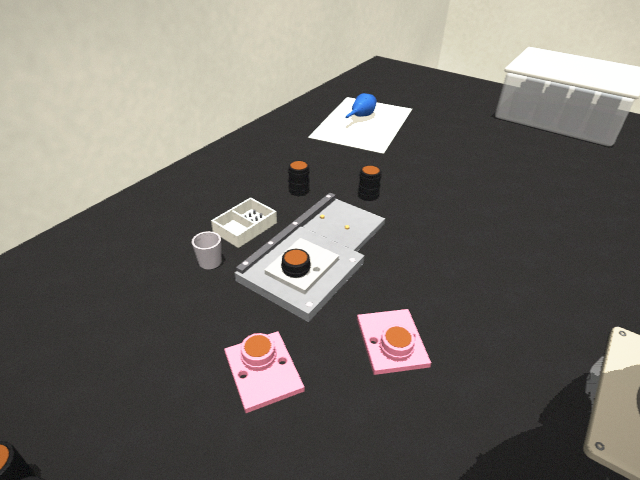

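The top view shows the aluminium (white-grey) plate at about (280,245) on the deck, the brass pins at (362,214) and (362,247), and the fence along row 201. Three things are shaped like the plate: grey (280,245), pink (175,283) and pink (258,354). The grey one, on the deck, is the one meant. I'll confirm it in a crop and measure it.

```bash
cat > h.py <<'E'
import numpy as np,cv2
from workcell import manip
def ray(n,uv):
    i=manip.camera_info(n);K=i["intrinsics"];T=np.array(i["pose"])
    uv=np.atleast_2d(uv).astype(float)
    d=np.c_[(uv[:,0]-K[0][2])/K[0][0],-(uv[:,1]-K[1][2])/K[1][1],-np.ones(len(uv))]
    return T[:3,3],d@T[:3,:3].T
def onz(n,uv,z):
    o,d=ray(n,uv); return o+d*((z-o[2])/d[:,2])[:,None]
def tri(uv1,uv2,n1="top",n2="side"):
    out=[]
    for a,b in zip(np.atleast_2d(uv1),np.atleast_2d(uv2)):
        o1,d1=ray(n1,a);o2,d2=ray(n2,b);d1=d1[0];d2=d2[0]
        s=np.linalg.lstsq(np.c_[d1,-d2],o2-o1,rcond=None)[0]
        p,q=o1+s[0]*d1,o2+s[1]*d2; out.append(np.r_[(p+q)/2,np.linalg.norm(p-q)])
    return np.array(out)
def blobs(mask,amin,amax=1e9):
    n,l,st,c=cv2.connectedComponentsWithStats(mask.astype(np.uint8))
    return [(c[i].round(2),st[i].tolist()) for i in range(1,n) if amin<=st[i][4]<=amax]
E
python3 - <<'E'
from h import *
t=np.load("top0.npz")["p"];s=np.load("side0.npz")["p"]
for n,p in(("top",t),("side",s)):
    h=cv2.cvtColor(p,cv2.COLOR_RGB2HSV)
    y=(h[...,0]>18)&(h[...,0]<35)&(h[...,1]>90)&(h[...,2]>120)
    print(n,"yellow",blobs(y,2))
    o=(h[...,0]<17)&(h[...,1]>130)&(h[...,2]>90); print(n,"orange",blobs(o,40))
    w=(h[...,2]>205)&(h[...,1]<40); print(n,"white",[b for b in blobs(w,300)])
c=cv2.resize(t[185:300,225:415],None,fx=4,fy=4,interpolation=cv2.INTER_CUBIC);cv2.imwrite("pics/tc.png",c[:,:,::-1])
c=cv2.resize(s[180:330,225:400],None,fx=4,fy=4,interpolation=cv2.INTER_CUBIC);cv2.imwrite("pics/sc.png",c[:,:,::-1])
E
```

```text
top yellow [(array([362. , 214.5]), [360, 213, 5, 4, 16]), (array([361.38, 246.62]), [360, 245, 4, 4, 13])]
top orange [(array([404.68, 148.92]), [394, 139, 22, 21, 361]), (array([  5.78, 203.84]), [0, 194, 14, 21, 253]), (array([448.09, 226.83]), [438, 217, 21, 21, 365]), (array([  5.12, 241.01]), [0, 231, 13, 21, 226]), (array([268.27, 242.78]), [258, 233, 21, 21, 348]), (array([176.53, 273.21]), [167, 264, 20, 19, 292]), (array([  4.31, 278.72]), [0, 269, 11, 21, 190]), (array([246.97, 364.64]), [239, 355, 18, 18, 191])]
top white [(array([582.09, 131.69]), [521, 65, 119, 132, 11036]), (array([307.47, 150.92]), [277, 129, 60, 42, 1772]), (array([283.84, 243.54]), [251, 220, 60, 49, 2087])]
side yellow [(array([321.67, 216.25]), [320, 215, 4, 4, 12]), (array([346.42, 226.75]), [345, 225, 4, 4, 12])]
side orange [(array([298.35, 164.83]), [290, 161, 18, 9, 123]), (array([370.55, 169.7 ]), [362, 166, 18, 9, 126]), (array([295.47, 256.94]), [284, 250, 24, 15, 285]), (array([398.04, 336.57]), [385, 327, 26, 21, 406]), (array([257.18, 345.72]), [244, 335, 27, 22, 445]), (array([  3.19, 454.99]), [0, 444, 9, 25, 159])]
side white [(array([189.39,  93.13]), [15, 0, 404, 238, 40201]), (array([544.03,  42.84]), [415, 0, 225, 113, 16552]), (array([362.17, 126.29]), [309, 97, 103, 56, 3096]), (array([242.55, 219.25]), [211, 198, 65, 38, 632]), (array([317.18, 253.61]), [236, 199, 149, 114, 6387]), (array([381.49, 321.35]), [359, 310, 52, 31, 485]), (array([623.13, 350.3 ]), [605, 327, 35, 45, 1092]), (array([275.46, 377.53]), [248, 362, 50, 32, 398])]
```

View pics/tc.png

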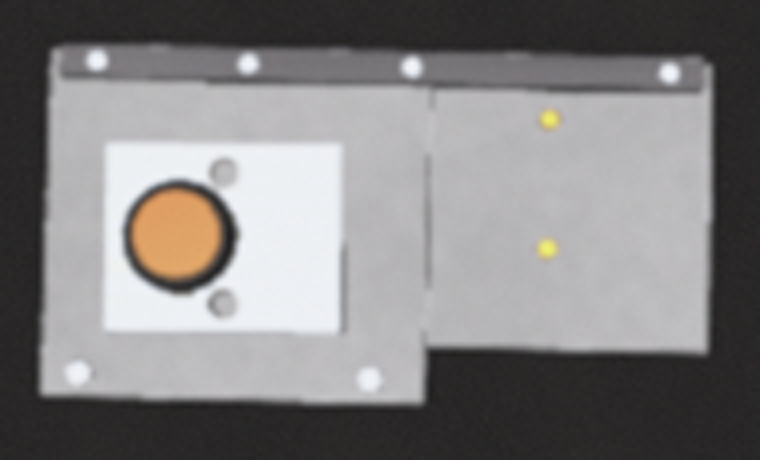

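View pics/sc.png

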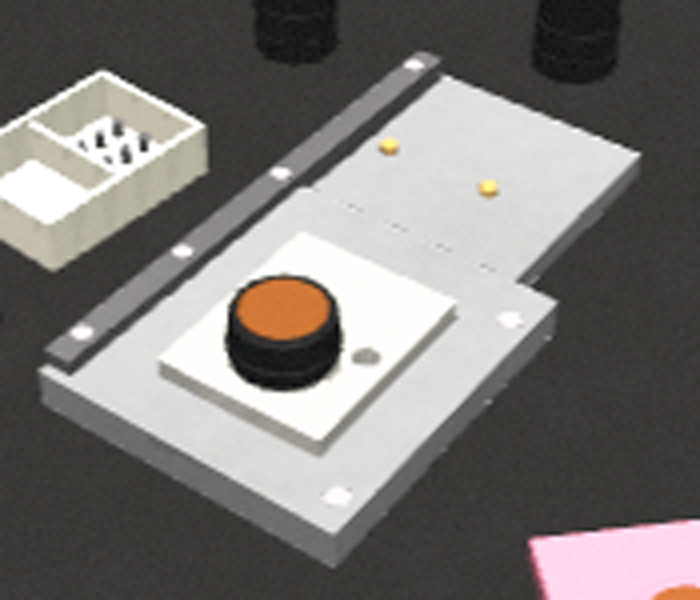

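The crop confirms it: a grey plate with a black stub, its holes at crop (222,172) and (222,303), lying on the deck. It is roughly 25 mm from the fence. Next I'll measure.

Run:
```python
from h import *
t=np.load("top0.npz")["p"];s=np.load("side0.npz")["p"]
P=tri([[362,214.5],[361.38,246.62]],[[321.67,216.25],[346.42,226.75]]);print("pins tri",P.round(4))
pt=onz("top",[[362,214.5],[361.38,246.62]],.0197);print("pins top",pt.round(4))
ps=onz("side",[[321.67,216.25],[346.42,226.75]],.0197);print("pins side",ps.round(4))
st=tri([[268.27,242.78]],[[295.47,256.94]]);print("stub top tri",st.round(4), onz("top",[[268.27,242.78]],.054).round(4),onz("side",[[295.47,256.94]],.054).round(4))
g=cv2.cvtColor(t,cv2.COLOR_RGB2GRAY)
# fence: dark bar vs bench vs deck; inner face bottom edge of top surface: subpixel per column
G=cv2.GaussianBlur(g.astype(np.float32),(3,3),0)
pts=[];
for c in range(245,398,3):
    col=np.diff(G[198:216,c]); k=np.argmax(col[4:])+4
    w=np.clip(col[k-2:k+3],0,None); pts.append([c,198+k+.5+(w*np.arange(-2,3)).sum()/w.sum()])
pts=np.array(pts);
W=onz("top",pts,.028)[:,:2]
v=cv2.fitLine(W.astype(np.float32),cv2.DIST_HUBER,0,.001,.001).ravel();a=np.arctan2(-v[0],v[1]) if v[1]>0 else np.arctan2(v[0],-v[1])
print("fence line",v.round(4),"yaw of +y dir",a)
h=cv2.cvtColor(t,cv2.COLOR_RGB2HSV)
roi=np.zeros(g.shape,np.uint8);roi[215:272,245:315]=(g[215:272,245:315]>205)
roi=cv2.morphologyEx(roi,cv2.MORPH_CLOSE,np.ones((3,3)))
c=max(cv2.findContours(roi,cv2.RETR_EXTERNAL,cv2.CHAIN_APPROX_NONE)[0],key=cv2.contourArea)
W2=onz("top",c.reshape(-1,2),.030)[:,:2]
r=cv2.minAreaRect((W2*1000).astype(np.float32));print("plate rect",r,cv2.boxPoints(r))
# holes
for b in blobs((g<200)&(roi==0)&(np.add.outer(np.abs(np.arange(480)-243),0*np.arange(640))<22)&(np.add.outer(0*np.arange(480),np.abs(np.arange(640)-281))<5),5): print(b)
```

```text
pins tri [[ 6.199e-01 -7.880e-02  1.590e-02  1.000e-04]
 [ 5.639e-01 -7.810e-02  1.620e-02  4.000e-04]]
pins top [[ 0.6194 -0.0786  0.0197]
 [ 0.5639 -0.0778  0.0197]]
pins side [[ 0.6171 -0.0745  0.0197]
 [ 0.5616 -0.0743  0.0197]]
stub top tri [[0.5661 0.0791 0.0534 0.0012]] [[0.5666 0.0794 0.054 ]] [[0.5652 0.0793 0.054 ]]
fence line [ 0.0158  0.9999  0.6313 -0.006 ] yaw of +y dir -0.015822127
plate rect ((566.6165161132812, 61.169776916503906), (101.57572174072266, 80.88887023925781), 89.4258804321289) [[525.6652    10.789722]
 [606.55       9.979206]
 [607.5678   111.549835]
 [526.68304  112.36035 ]]
(array([279.78, 240.07]), [277, 225, 8, 32, 184])
(array([279.92, 260.27]), [277, 257, 7, 7, 40])
```

```bash
cat >> h.py <<'E'
from scipy.spatial.transform import Rotation as R
O=np.array([.5918,-.0784]);YAW=-.0158
def fw(x,y): 
    c,s=np.cos(YAW),np.sin(YAW); return O+np.array([c*x-s*y,s*x+c*y])/1
def wf(p):
    c,s=np.cos(YAW),np.sin(YAW); d=np.array(p[:2])-O; return np.array([c*d[0]+s*d[1],-s*d[0]+c*d[1]])
def stat():
    o=manip.get_obs();Rm=R.from_quat(o["ee_rot"]).as_matrix()
    print("t",round(float(o["clock"]),2),"pos",np.round(o["position"],4),"fix mm",(1000*wf(o["position"])).round(1),"F",np.round(o["ft_force"],1),"grip",round(float(o["grip_width"]),3),"toolx ang-yaw deg",round(float(np.degrees(np.arctan2(Rm[1,0],Rm[0,0])-YAW)),2),"j7",o["joint_pos"][6].round(2),"zaxis",Rm[:,2].round(3))
    return o,Rm
def to(x,y,z,axis_deg=None):
    o,Rm=stat();w=np.r_[fw(x,y),z]
    print("shift",((w-o["position"])@Rm).round(4), "spin", None if axis_deg is None else round(float(np.radians((np.degrees(np.arctan2(Rm[1,0],Rm[0,0])-YAW)-axis_deg+180)%360-180)),4))
E
python3 -c "
from h import *
to(-.085,.150,.10,90)"
```

```text
t 0.15 pos [0.2535 0.571  0.2307] fix mm [-348.6  644. ] F [-0.   0.  -0.3] grip 0.999 toolx ang-yaw deg 66.97 j7 -0.09 zaxis [-0.    -0.001 -1.   ]
shift [-0.3514  0.4358  0.1311] spin -0.4019
```

View pics/wrist0.png

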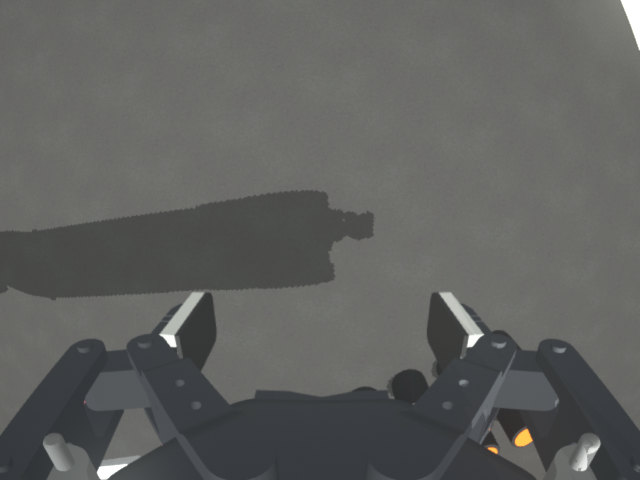

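Request:
{"api": "send_rows", "payload": {"steps": [[[-0.035,0.044,0],-0.1],[[-0.08,0.098,0],-0.2],[[-0.12,0.147,0],-0.3],[[-0.16,0.196,0.0],-0.402],[[-0.2,0.245,0.0],-0.402],[[-0.24,0.295,0.0],-0.402],[[-0.28,0.345,0.02],-0.402],[[-0.315,0.39,0.04],-0.402]], "hand": 0.5, "force": 60}}

```text
clock: 1.15
position: [0.477, 0.1347, 0.1956]
ee_rot: [0.713, 0.702, 0.001, 0.0]
ft_force: [0.8, 0.1, -0.5]
grip_width: 0.493
```

```bash
python3 -c "
from h import *
to(-.085,.150,.06,90)"
```

```text
t 1.15 pos [0.477  0.1347 0.1956] fix mm [-118.2  211.2] F [ 0.8  0.1 -0.5] grip 0.493 toolx ang-yaw deg 90.0 j7 1.2 zaxis [ 0.001  0.001 -1.   ]
shift [-0.0613  0.033   0.1356] spin 0.0
```

Request:
{"api": "send_rows", "payload": {"steps": [[[-0.02,0.01,0.02],0],[[-0.04,0.02,0.05],0],[[-0.052,0.0275,0.08],0],[[-0.052,0.0275,0.105],0],[[-0.052,0.0275,0.125],0],[[-0.052,0.0275,0.13],0],[[-0.052,0.0275,0.13],0],[[-0.052,0.0275,0.13],0]]}}

```text
clock: 2.15
position: [0.5034, 0.0843, 0.0665]
ee_rot: [0.713, 0.702, 0.001, 0.0]
ft_force: [-0.7, 0.2, 0.2]
grip_width: 0.495
```

Run:
```python
from h import *
to(-.085,.150,.025,90)
for n in("wrist","side"):
    p,d=manip.camera(n);cv2.imwrite(f"pics/{n}1.png",p[:,:,::-1]);np.savez(n+"1.npz",p=p,d=d)
```

```text
t 2.15 pos [0.5034 0.0843 0.0665] fix mm [-91.  161.2] F [-0.7  0.2  0.2] grip 0.495 toolx ang-yaw deg 90.0 j7 1.38 zaxis [ 0.001  0.001 -1.   ]
shift [-0.0113  0.0059  0.0415] spin 0.0
```

View pics/wrist1.png

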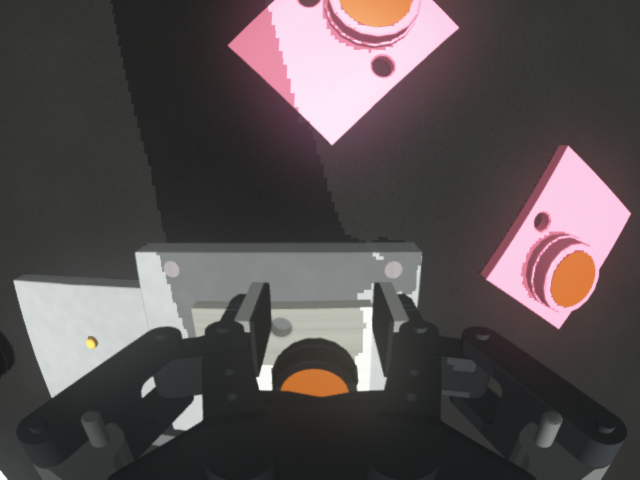

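View pics/side1.png

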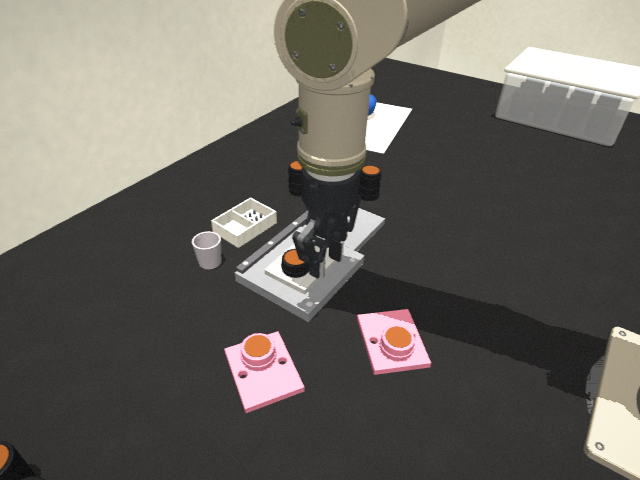

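Run:
```python
from h import *
i=manip.camera_info("wrist");K=np.array(i["intrinsics"]);T=np.array(i["T_tool_cam"])
d=np.load("wrist1.npz")["d"]
v,u=np.mgrid[0:480,0:640];x=(u-K[0,2])/K[0,0];y=(v-K[1,2])/K[1,1];th=np.hypot(x,y)
k=np.tan(th)/np.maximum(th,1e-9)
P=np.stack([x*k*d,-y*k*d,-d],-1)@T[:3,:3].T+T[:3,3]
m=(d>0)&(d<.17)&(th<1.4)
for lo,hi in((220,285),(360,430)):
    q=P[270:380,lo:hi][m[270:380,lo:hi]]; q=q[q[:,2]<.02]
    z=np.sort(q[:,2]);print(len(q),z[-30::5].round(4)); s=q[q[:,2]>z[-1]-.006];print(s.min(0).round(4),s.max(0).round(4))
    qq=q[q[:,2]>z[-1]-.02];print(qq.min(0).round(4),qq.max(0).round(4))
```

```text
4099 [-0.0046 -0.0043 -0.0039 -0.0035 -0.0031 -0.0028]
[-0.0273 -0.011  -0.0077] [-0.0207  0.0113 -0.0017]
[-0.0351 -0.0112 -0.0217] [-0.0207  0.0118 -0.0017]
4481 [-0.0047 -0.0044 -0.0042 -0.0038 -0.0032 -0.0029]
[ 0.0213 -0.0112 -0.008 ] [ 0.0282  0.011  -0.002 ]
[ 0.0212 -0.0112 -0.022 ] [ 0.0353  0.0117 -0.002 ]
```

Request:
{"api": "send_rows", "payload": {"steps": [[[-0.011,0.006,0.01],0],[[-0.011,0.006,0.022],0],[[-0.011,0.006,0.034],0],[[-0.011,0.006,0.04],0],[[-0.011,0.006,0.044],0],[[-0.011,0.009,0.044],0],[[-0.011,0.013,0.044],0],[[-0.011,0.017,0.044],0]]}}

```text
clock: 3.25
position: [0.5198, 0.0729, 0.0218]
ee_rot: [0.713, 0.702, -0.0, -0.0]
ft_force: [-2.6, -0.1, 0.8]
grip_width: 0.505
```

Run:
```python
from h import *
to(-.053,.150,.0225,90)
for n in("side","wrist"):
    p,d=manip.camera(n);cv2.imwrite(f"pics/{n}2.png",(cv2.resize(p[160:340,200:420],None,fx=3,fy=3) if n=="side" else p)[:,:,::-1])
```

```text
t 3.25 pos [0.5198 0.0729 0.0218] fix mm [-74.4 150.2] F [-2.6 -0.1  0.8] grip 0.505 toolx ang-yaw deg 90.01 j7 1.44 zaxis [-0.  0. -1.]
shift [-0.0002  0.0214 -0.0007] spin 0.0001
```

View pics/side2.png

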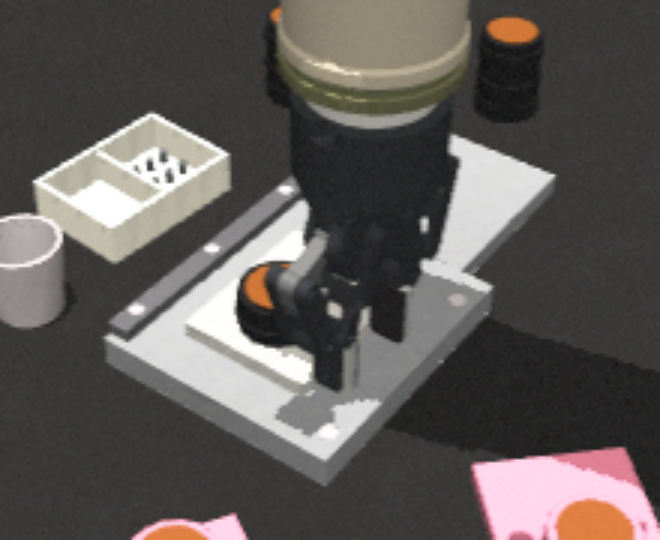

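View pics/wrist2.png

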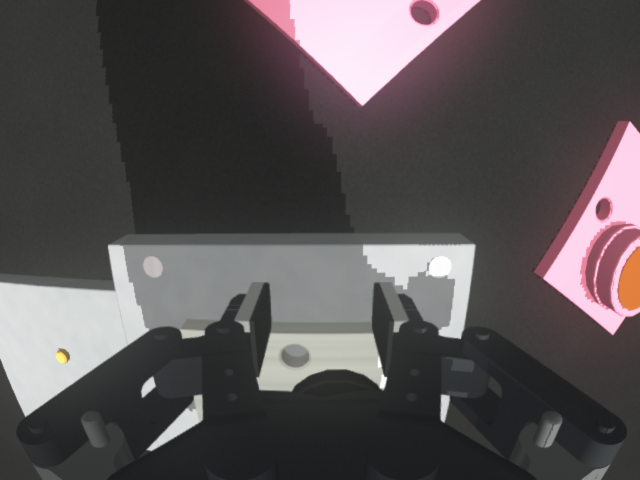

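The fingers stand against the plate's side at side-crop (325,375) and (390,330), with a 2.6 N contact force. I'll push toward the fence.

Request:
{"api": "send_rows", "payload": {"steps": [[[0,0.003,0],0],[[0,0.006,0],0],[[0,0.009,0],0],[[0,0.012,0],0],[[0,0.015,0],0],[[0,0.018,0],0],[[0,0.02,0],0],[[0,0.021,0],0]]}}

```text
clock: 4.35
position: [0.5408, 0.0725, 0.0216]
ee_rot: [0.713, 0.701, -0.0, -0.0]
ft_force: [-3.5, 0.2, 3.1]
grip_width: 0.497
```

Run:
```python
from h import *
to(-.0503,.150,.0225,90)
```

```text
t 4.35 pos [0.5408 0.0725 0.0216] fix mm [-53.4 150.1] F [-3.5  0.2  3.1] grip 0.497 toolx ang-yaw deg 90.0 j7 1.45 zaxis [-0.  0. -1.]
shift [-0.0001  0.0031 -0.0009] spin -0.0
```

Request:
{"api": "send_rows", "payload": {"steps": [[[0,0.001,0],0],[[0,0.002,0],0],[[0,0.003,0],0],[[0,0.0035,0],0],[[0,0.004,0],0],[[0,0.0045,0],0],[[0,0.005,0],0],[[0,0.005,0],0]]}}

```text
clock: 5.35
position: [0.542, 0.0725, 0.0208]
ee_rot: [0.713, 0.702, -0.003, -0.003]
ft_force: [-17.6, -0.4, 13.2]
grip_width: 0.504
```

Run:
```python
from h import *
stat()
for n in("side","wrist"):
    p,d=manip.camera(n);cv2.imwrite(f"pics/{n}3.png",(cv2.resize(p[160:340,200:420],None,fx=3,fy=3) if n=="side" else p)[:,:,::-1])
```

```text
t 5.35 pos [0.542  0.0725 0.0208] fix mm [-52.1 150.1] F [-17.6  -0.4  13.2] grip 0.504 toolx ang-yaw deg 90.02 j7 1.46 zaxis [-0.008 -0.    -1.   ]
```

View pics/side3.png

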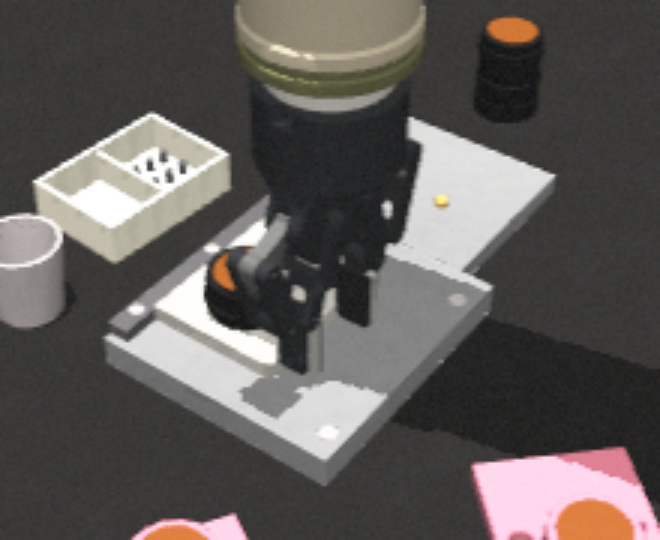

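The plate is pressed flush to the fence: 17.6 N with motion stopped. I'll back off, lift, turn and go behind the rear edge.

Request:
{"api": "send_rows", "payload": {"steps": [[[0,-0.008,0],0],[[0,-0.008,-0.02],0.1],[[0,-0.008,-0.05],0.28],[[0.02,0.0,-0.068],0.46],[[0.04,0.02,-0.068],0.64],[[0.05,0.035,-0.068],0.82],[[0.055,0.045,-0.068],1.0],[[0.055,0.045,-0.068],1.18]]}}

```text
clock: 6.45
position: [0.5926, 0.1273, 0.0897]
ee_rot: [0.983, 0.184, 0.001, 0.0]
ft_force: [-0.2, 0.1, -0.4]
grip_width: 0.502
```

Run:
```python
from h import *
to(-.001,.206,.06,0)
p,d=manip.camera("top");cv2.imwrite("pics/top4.png",cv2.resize(p[185:300,225:415],None,fx=4,fy=4)[:,:,::-1])
```

```text
t 6.45 pos [0.5926 0.1273 0.0897] fix mm [ -2.4 205.7] F [-0.2  0.1 -0.4] grip 0.502 toolx ang-yaw deg 22.09 j7 0.26 zaxis [ 0.002  0.    -1.   ]
shift [0.0014 0.0002 0.0297] spin 0.3856
```

View pics/top4.png

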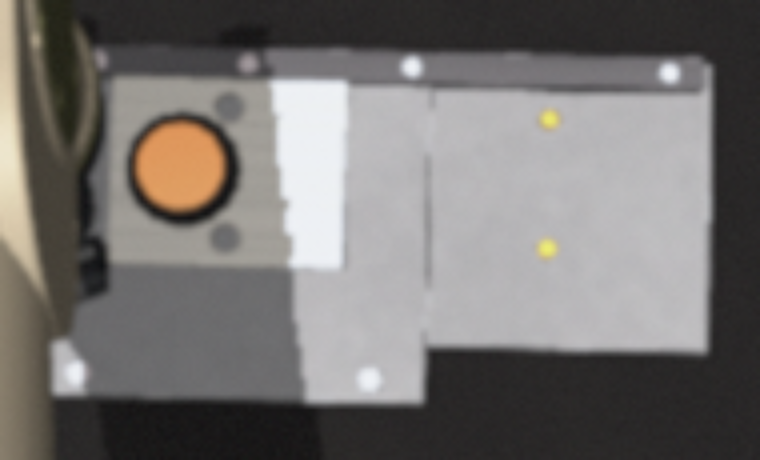

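The plate now lies flush along the fence: crop rear edge at x≈108, front edge at x≈346, fence-side edge at row ≈79. I'll finish the turn and lower behind it.

Request:
{"api": "send_rows", "payload": {"steps": [[[0.001,0,0],0.18],[[0.001,0,0],0.34],[[0.001,0,0.0],0.386],[[0.001,0,0.02],0.386],[[0.001,0,0.045],0.386],[[0.001,0,0.06],0.386],[[0.001,0,0.0645],0.386],[[0.001,0,0.0645],0.386]]}}

```text
clock: 7.5
position: [0.5926, 0.127, 0.0251]
ee_rot: [1.0, -0.005, 0.0, 0.0]
ft_force: [-0.3, -0.5, 1.0]
grip_width: 0.499
```

Run:
```python
from h import *
to(-.001,.206,.0235,0)
p,d=manip.camera("wrist");cv2.imwrite("pics/wrist5.png",p[:,:,::-1])
```

```text
t 7.5 pos [0.5926 0.127  0.0251] fix mm [ -2.4 205.3] F [-0.3 -0.5  1. ] grip 0.499 toolx ang-yaw deg 0.3 j7 -0.05 zaxis [ 0. -0. -1.]
shift [ 0.0014 -0.0007  0.0016] spin 0.0052
```

View pics/wrist5.png

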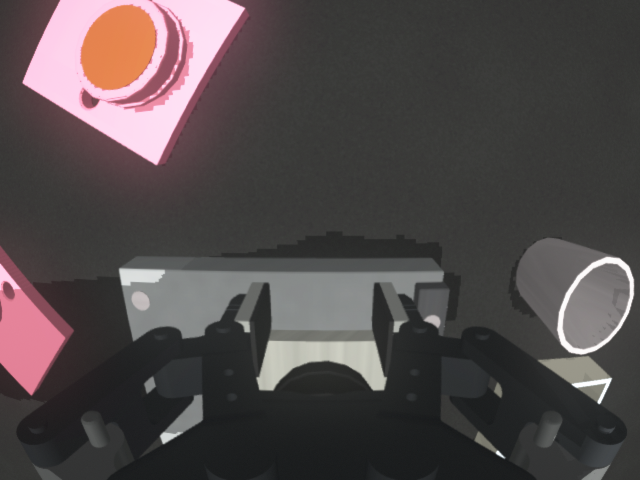

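Request:
{"api": "send_rows", "payload": {"steps": [[[0,0,0.001],0.005],[[0,0,0.002],0.005],[[0,0,0.003],0.005],[[0,0,0.0035],0.005],[[0,0,0.004],0.005],[[0,0,0.0045],0.005],[[0,0,0.005],0.005],[[0,0,0.005],0.005]]}}

```text
clock: 8.55
position: [0.5924, 0.1271, 0.02]
ee_rot: [1.0, -0.008, -0.0, -0.0]
ft_force: [0.1, -0.8, 0.5]
grip_width: 0.497
```

Run:
```python
from h import *
stat()
```

```text
t 8.55 pos [0.5924 0.1271 0.02  ] fix mm [ -2.6 205.4] F [ 0.1 -0.8  0.5] grip 0.497 toolx ang-yaw deg -0.02 j7 -0.06 zaxis [-0.  0. -1.]
```

No contact at TCP z 0.020, so the tips stand just above the deck. I'll push now along -y of the fixture.

Request:
{"api": "send_rows", "payload": {"steps": [[[0,0.003,-0.0005],0],[[0,0.007,-0.0005],0],[[0,0.012,-0.0005],0],[[0,0.017,-0.0005],0],[[0,0.022,-0.0005],0],[[0,0.027,-0.0005],0],[[0,0.032,-0.0005],0],[[0,0.037,-0.0005],0]]}}

```text
clock: 9.55
position: [0.5919, 0.0898, 0.0206]
ee_rot: [1.0, -0.008, 0.0, -0.0]
ft_force: [-0.1, 2.2, 1.8]
grip_width: 0.503
```

Run:
```python
from h import *
to(-.0025,.08,.0205,0)
p,d=manip.camera("top");cv2.imwrite("pics/top6.png",cv2.resize(p[185:300,225:415],None,fx=4,fy=4)[:,:,::-1])
```

```text
t 9.55 pos [0.5919 0.0898 0.0206] fix mm [ -2.5 168.2] F [-0.1  2.2  1.8] grip 0.503 toolx ang-yaw deg -0.01 j7 0.01 zaxis [ 0.  0. -1.]
shift [0.0001 0.0882 0.0001] spin -0.0002
```

View pics/top6.png

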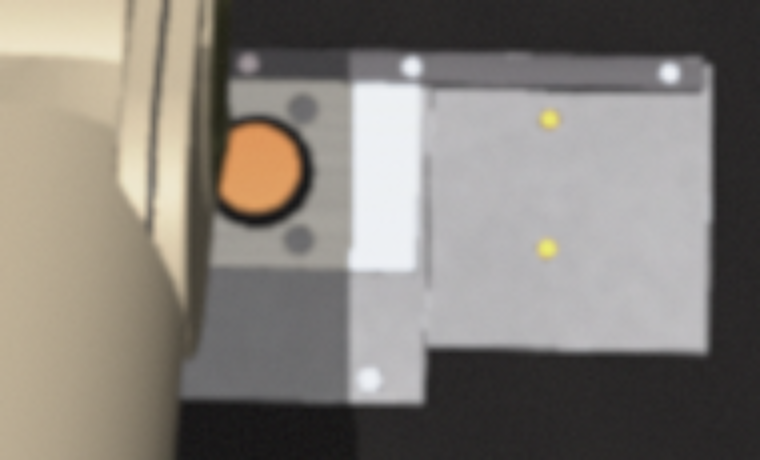

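Request:
{"api": "send_rows", "payload": {"steps": [[[0,0.003,0],0],[[0,0.008,0],0],[[0,0.013,0],0],[[0,0.018,0],0],[[0,0.023,0],0],[[0,0.028,0],0],[[0,0.033,0],0],[[0,0.038,0],0]]}}

```text
clock: 10.6
position: [0.5913, 0.0518, 0.0206]
ee_rot: [1.0, -0.008, 0.0, -0.0]
ft_force: [-0.6, 2.2, 2.2]
grip_width: 0.496
```

Request:
{"api": "send_rows", "payload": {"steps": [[[0,0.005,0],0],[[0,0.01,0],0],[[0,0.015,0],0],[[0,0.02,0],0],[[0,0.025,0],0],[[0,0.03,0],0],[[0,0.035,0],0],[[0,0.038,0],0]]}}

```text
clock: 11.6
position: [0.5906, 0.0136, 0.0206]
ee_rot: [1.0, -0.008, -0.0, 0.0]
ft_force: [-0.6, 1.4, 2.7]
grip_width: 0.5
```

Run:
```python
from h import *
to(-.0025,.061,.0205,0)
for n in ("top","side"):
    p,d=manip.camera(n);np.savez(n+"7.npz",p=p,d=d)
    cv2.imwrite(f"pics/{n}7.png",cv2.resize(p[185:300,225:415] if n=="top" else p[160:310,220:400],None,fx=4,fy=4)[:,:,::-1])
```

```text
t 11.6 pos [0.5906 0.0136 0.0206] fix mm [-2.6 91.9] F [-0.6  1.4  2.7] grip 0.5 toolx ang-yaw deg -0.03 j7 0.14 zaxis [-0. -0. -1.]
shift [0.0002 0.0309 0.0001] spin -0.0006
```

View pics/top7.png

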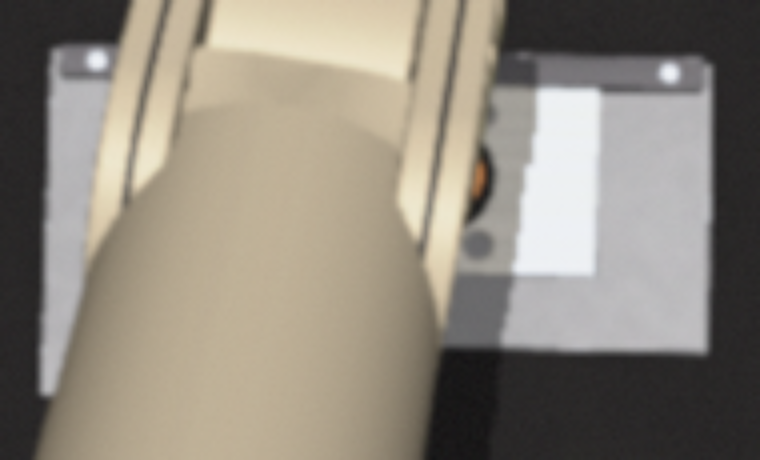

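View pics/side7.png

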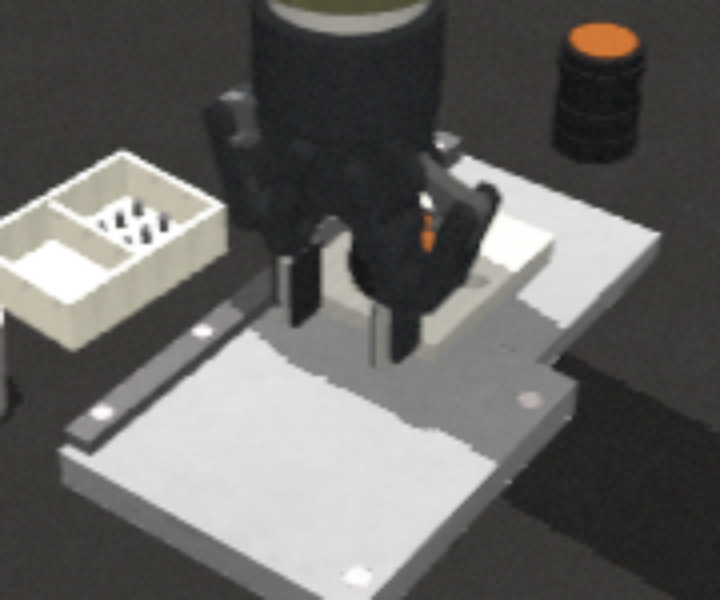

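Everything is tracking well and the plate's front edge (top crop x≈600) is past the pins. I'll continue and then slow down.

Request:
{"api": "send_rows", "payload": {"steps": [[[0,0.003,0],0],[[0,0.006,0],0],[[0,0.009,0],0],[[0,0.012,0],0],[[0,0.015,0],0],[[0,0.018,0],0],[[0,0.021,0],0],[[0,0.023,0],0]]}}

```text
clock: 12.7
position: [0.5903, -0.0092, 0.0206]
ee_rot: [1.0, -0.008, 0.0, -0.0]
ft_force: [1.0, 2.5, -0.2]
grip_width: 0.502
```

Request:
{"api": "send_rows", "payload": {"steps": [[[0,0.001,0],0],[[0,0.002,0],0],[[0,0.003,0],0],[[0,0.004,0],0],[[0,0.005,0],0],[[0,0.0055,0],0],[[0,0.006,0],0],[[0,0.006,0],0]]}}

```text
clock: 13.7
position: [0.5903, -0.0149, 0.0207]
ee_rot: [1.0, -0.008, 0.0, -0.0]
ft_force: [0.4, 1.1, 0.5]
grip_width: 0.498
```

Run:
```python
from h import *
to(-.0025,.061,.0205,0)
for n in ("top","side"):
    p,d=manip.camera(n);np.savez(n+"8.npz",p=p,d=d)
    cv2.imwrite(f"pics/{n}8.png",cv2.resize(p[185:300,225:415] if n=="top" else p[160:310,220:400],None,fx=4,fy=4)[:,:,::-1])
```

```text
t 13.7 pos [ 0.5903 -0.0149  0.0207] fix mm [-2.5 63.4] F [0.4 1.1 0.5] grip 0.498 toolx ang-yaw deg -0.01 j7 0.19 zaxis [ 0.  0. -1.]
shift [0.     0.0024 0.0002] spin -0.0002
```

View pics/side8.png

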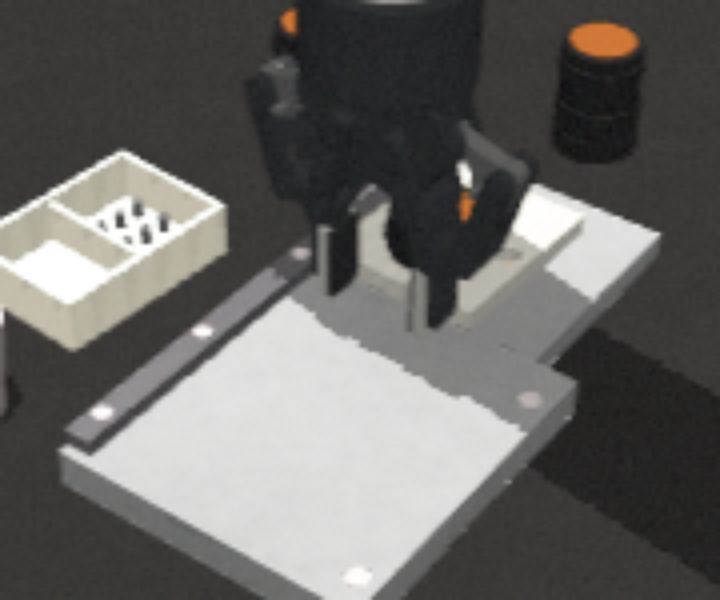

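View pics/top8.png

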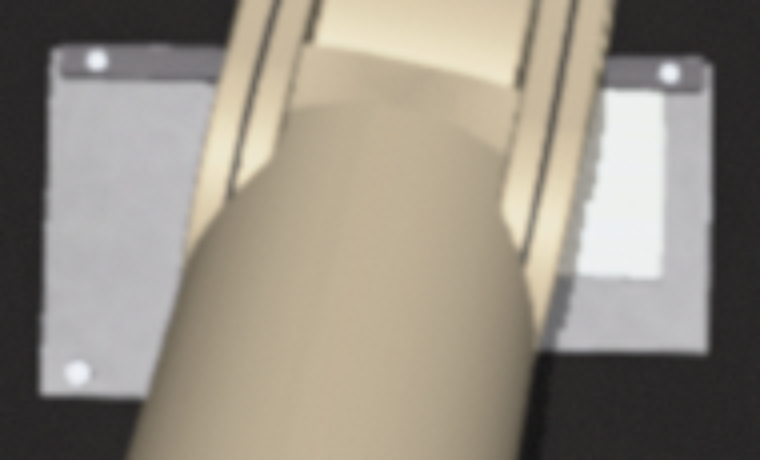

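Request:
{"api": "send_rows", "payload": {"steps": [[[0,0.0005,0],0],[[0,0.001,0],0],[[0,0.0015,0],0],[[0,0.002,0],0],[[0,0.0025,0],0],[[0,0.0025,0],0],[[0,0.003,0],0],[[0,0.003,0],0]]}}

```text
clock: 14.8
position: [0.5902, -0.0179, 0.0206]
ee_rot: [1.0, -0.008, 0.0, -0.0]
ft_force: [-0.3, 2.2, 0.4]
grip_width: 0.503
```

Run:
```python
from h import *
stat()
for n in ("side",):
    p,d=manip.camera(n);np.savez(n+"9.npz",p=p,d=d)
    cv2.imwrite(f"pics/{n}9.png",cv2.resize(p[160:310,220:400],None,fx=4,fy=4)[:,:,::-1])
```

```text
t 14.8 pos [ 0.5902 -0.0179  0.0206] fix mm [-2.6 60.4] F [-0.3  2.2  0.4] grip 0.503 toolx ang-yaw deg -0.01 j7 0.19 zaxis [ 0.  0. -1.]
```

View pics/side9.png

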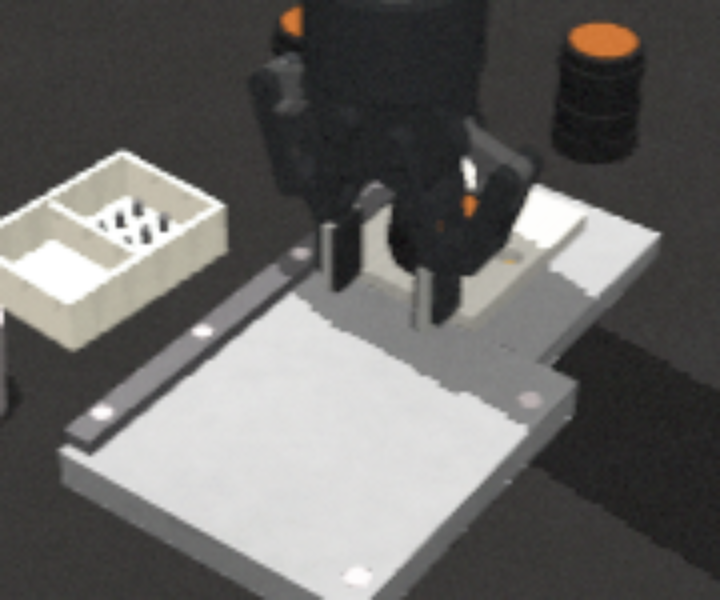

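Request:
{"api": "send_rows", "payload": {"steps": [[[0,0.0004,0],0],[[0,0.0008,0],0],[[0,0.0012,0],0],[[0,0.0015,0],0],[[0,0.0015,0],0],[[0,0.0015,0],0],[[0,0.0015,0],0],[[0,0.0015,0],0]]}}

```text
clock: 15.85
position: [0.5901, -0.0193, 0.0206]
ee_rot: [1.0, -0.008, -0.0, -0.0]
ft_force: [-0.3, 3.3, 0.1]
grip_width: 0.501
```

Run:
```python
from h import *
stat()
for n in ("side",):
    p,d=manip.camera(n);np.savez(n+"10.npz",p=p,d=d)
    cv2.imwrite(f"pics/{n}10.png",cv2.resize(p[190:265,285:385],None,fx=7,fy=7)[:,:,::-1])
    p=np.load("side9.npz")["p"];cv2.imwrite(f"pics/{n}9b.png",cv2.resize(p[190:265,285:385],None,fx=7,fy=7)[:,:,::-1])
```

```text
t 15.85 pos [ 0.5901 -0.0193  0.0206] fix mm [-2.6 59. ] F [-0.3  3.3  0.1] grip 0.501 toolx ang-yaw deg -0.01 j7 0.2 zaxis [-0.  0. -1.]
```

View pics/side9b.png

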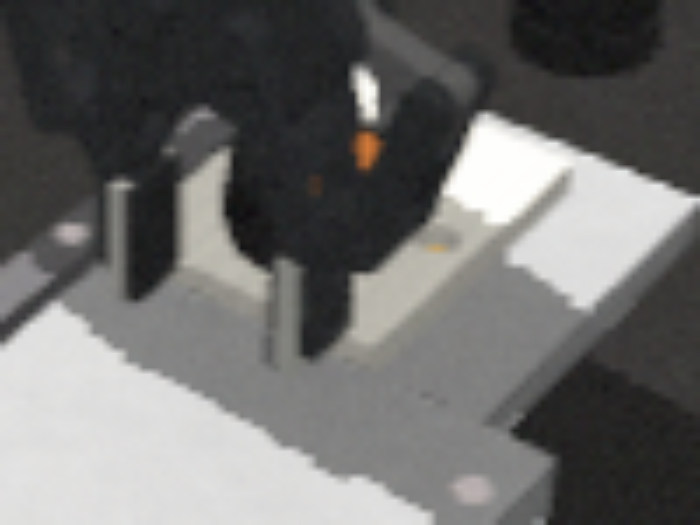

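View pics/side10.png

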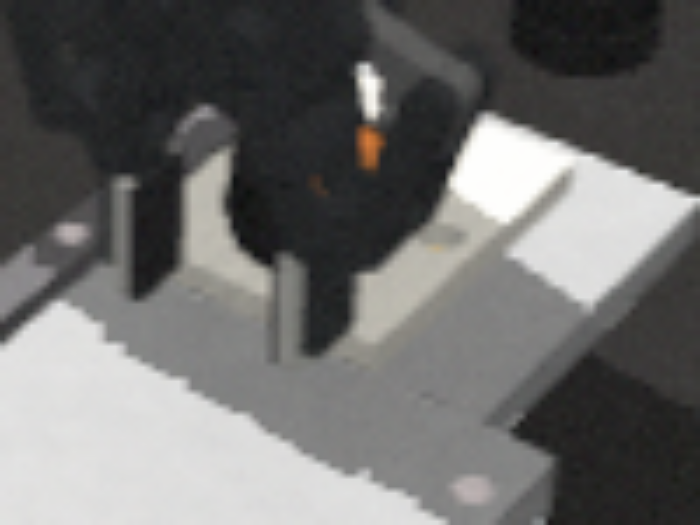

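Request:
{"api": "send_rows", "payload": {"steps": [[[0,0.0004,0],0],[[0,0.0008,0],0],[[0,0.0012,0],0],[[0,0.0012,0],0],[[0,0.0012,0],0],[[0,0.0012,0],0],[[0,0.0012,0],0],[[0,0.0012,0],0]]}}

```text
clock: 16.9
position: [0.5901, -0.0196, 0.0206]
ee_rot: [1.0, -0.008, -0.0, -0.001]
ft_force: [-0.3, 6.0, 1.4]
grip_width: 0.499
```

Run:
```python
from h import *
stat()
for n in ("side",):
    p,d=manip.camera(n);np.savez(n+"11.npz",p=p,d=d)
    cv2.imwrite(f"pics/{n}11.png",cv2.resize(p[190:265,285:385],None,fx=7,fy=7)[:,:,::-1])
```

```text
t 16.9 pos [ 0.5901 -0.0196  0.0206] fix mm [-2.6 58.7] F [-0.3  6.   1.4] grip 0.499 toolx ang-yaw deg 0.03 j7 0.2 zaxis [-0.     0.001 -1.   ]
```

View pics/side11.png

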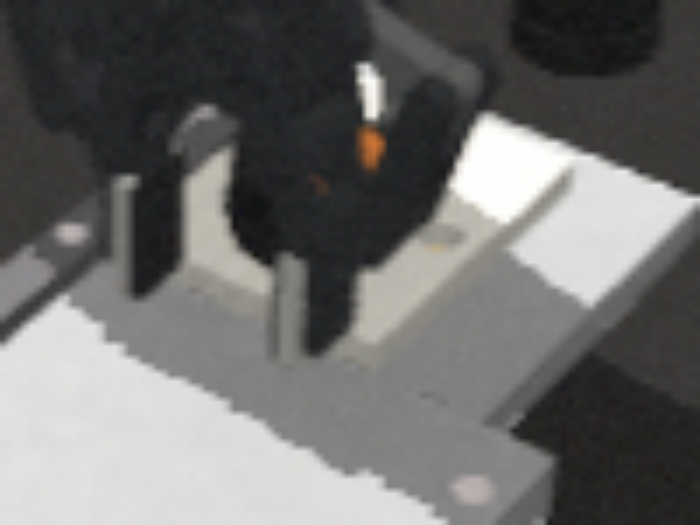

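Run:
```python
from h import *
p,d=manip.camera("top");np.savez("top11.npz",p=p,d=d)
cv2.imwrite("pics/top11.png",cv2.resize(p[195:285,340:420],None,fx=7,fy=7)[:,:,::-1])
for nm in("top8","top11"):
    p=np.load(nm+".npz")["p"];g=cv2.cvtColor(p,cv2.COLOR_RGB2GRAY).astype(np.float32)
    for r in (214,230,246):
        row=g[r-3:r+4,380:400].mean(0); dd=-np.diff(row);k=dd.argmax();w=np.clip(dd[k-2:k+3],0,None);u=380+k+.5+(w*np.arange(-2,3)).sum()/w.sum()
        print(nm,r,u.round(2),[(1000*wf(onz("top",[[u,r]],z)[0])).round(1).tolist() for z in(.025,.030)])
```

```text
top8 214 390.39 [[29.0, -47.9], [28.4, -47.3]]
top8 230 390.56 [[1.5, -48.7], [1.0, -48.1]]
top8 246 390.21 [[-25.9, -48.6], [-26.3, -48.0]]
top11 214 392.98 [[29.1, -52.4], [28.5, -51.7]]
top11 230 392.93 [[1.6, -52.8], [1.1, -52.1]]
top11 246 392.51 [[-25.8, -52.5], [-26.2, -51.9]]
```

View pics/top11.png

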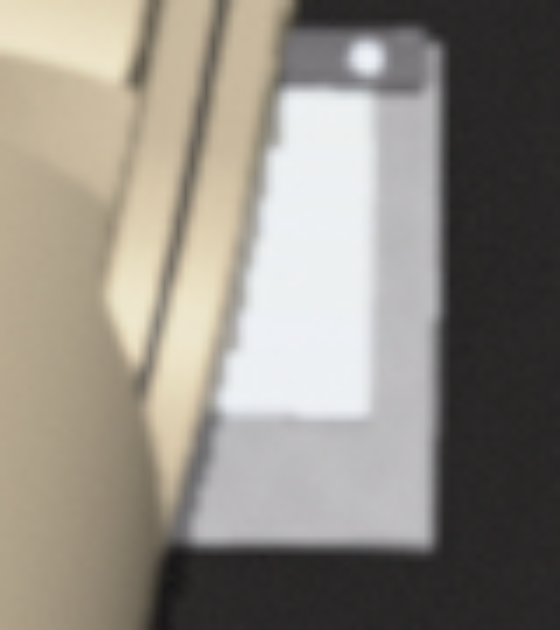

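Run:
```python
from h import *
a=tri([[392.7,254.2],[401.8,273.1]],[[366.6,214],[385,218.5]]);print(a.round(4),[(1000*wf(q)).round(1) for q in a])
# nest-front corner expected fixture (-71,-70,15): reproject
p=np.load("side11.npz")["p"];cv2.imwrite("pics/s11c.png",cv2.resize(p[195:245,330:400],None,fx=11,fy=11,interpolation=cv2.INTER_CUBIC)[:,:,::-1])
p=np.load("side7.npz")["p"];cv2.imwrite("pics/s7c.png",cv2.resize(p[195:245,330:400],None,fx=11,fy=11,interpolation=cv2.INTER_CUBIC)[:,:,::-1])
```

```text
[[ 5.513e-01 -1.317e-01  1.940e-02  3.000e-04]
 [ 5.192e-01 -1.482e-01  1.260e-02  3.000e-04]] [array([-39.7, -53.9]), array([-71.5, -70.9])]
```

View pics/s11c.png

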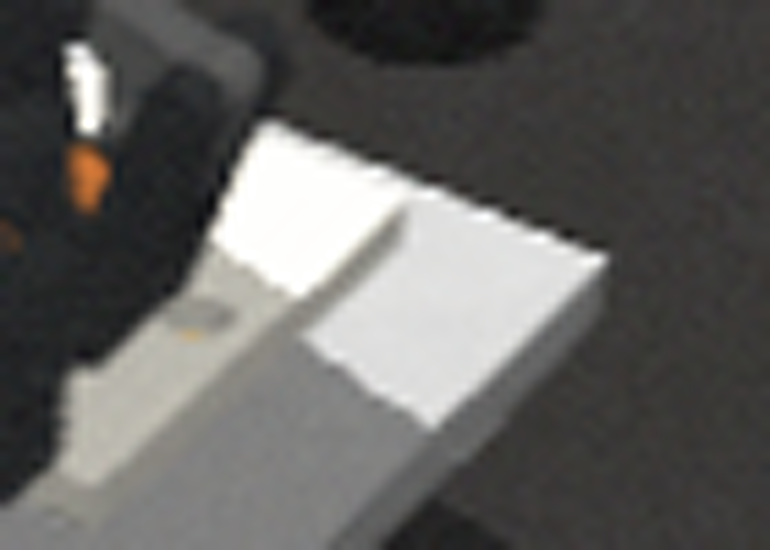

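View pics/s7c.png

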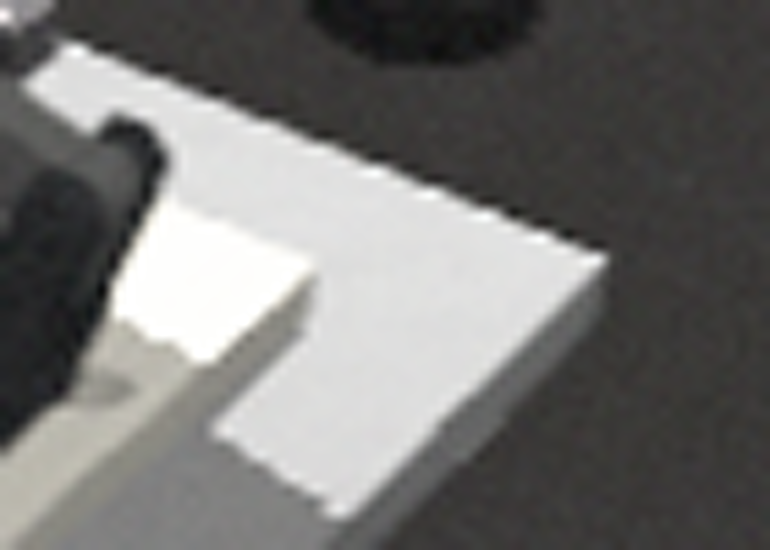

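Triangulated front-left corner: 19.4 mm, against 12.6 mm read for the nest floor (true 15), so about 22 mm. That fits a dropped plate (25) rather than a riding one (30), and the position (y≈-2) and rising force agree with the pins stopping it. I'll back off and look.

Request:
{"api": "send_rows", "payload": {"steps": [[[0,-0.004,0],0],[[0,-0.012,0],0],[[0,-0.02,-0.01],0],[[0,-0.03,-0.05],0],[[0,-0.06,-0.1],0],[[0,-0.11,-0.14],0],[[0,-0.16,-0.16],0],[[0,-0.21,-0.16],0]]}}

```text
clock: 18.0
position: [0.5943, 0.1916, 0.1838]
ee_rot: [1.0, -0.008, 0.002, -0.001]
ft_force: [0.2, -0.2, -0.7]
grip_width: 0.498
```

Request:
{"api": "send_rows", "payload": {"steps": [[[0,-0.05,0],0],[[0,-0.1,0],0],[[0,-0.15,0],0],[[0,-0.2,0],0],[[0,-0.22,0],0],[[0,-0.22,0],0],[[0,-0.22,0],0],[[0,-0.22,0],0]]}}

```text
clock: 19.0
position: [0.5976, 0.4076, 0.1812]
ee_rot: [1.0, -0.009, 0.0, 0.0]
ft_force: [0.0, -1.6, 0.1]
grip_width: 0.499
```

Run:
```python
from h import *
stat()
for n in ("top","side"):
    p,d=manip.camera(n);np.savez(n+"12.npz",p=p,d=d)
    cv2.imwrite(f"pics/{n}12.png",cv2.resize(p[185:300,225:415] if n=="top" else p[180:300,230:390],None,fx=4 if n=="top" else 5,fy=4 if n=="top" else 5,interpolation=cv2.INTER_CUBIC)[:,:,::-1])
    h=cv2.cvtColor(p,cv2.COLOR_RGB2HSV);o=(h[...,0]<17)&(h[...,1]>130)&(h[...,2]>90); print(n,blobs(o,40))
    y=(h[...,0]>18)&(h[...,0]<35)&(h[...,1]>70)&(h[...,2]>100);print(n,"yellow",blobs(y,2))
```

```text
t 19.0 pos [0.5976 0.4076 0.1812] fix mm [ -1.9 486.1] F [ 0.  -1.6  0.1] grip 0.499 toolx ang-yaw deg -0.13 j7 -0.51 zaxis [ 0.001 -0.    -1.   ]
top [(array([404.66, 148.93]), [394, 139, 22, 21, 360]), (array([448.09, 226.83]), [438, 217, 21, 21, 365]), (array([353.59, 228.34]), [343, 218, 22, 22, 382]), (array([  5.87, 235.28]), [2, 232, 9, 7, 46]), (array([176.28, 273.41]), [167, 264, 20, 19, 300]), (array([  4.31, 278.72]), [0, 269, 11, 21, 190]), (array([247.19, 364.87]), [239, 356, 18, 17, 191])]
top yellow [(array([362.36, 214.21]), [361, 212, 4, 5, 14]), (array([361.71, 246.5 ]), [360, 245, 4, 4, 14])]
side [(array([298.34, 164.83]), [290, 161, 18, 9, 125]), (array([370.48, 169.7 ]), [362, 166, 18, 9, 125]), (array([329.86, 211.52]), [320, 206, 21, 12, 195]), (array([398.04, 336.56]), [386, 327, 25, 20, 403]), (array([257.11, 345.71]), [245, 335, 26, 22, 442]), (array([  3.2 , 455.02]), [0, 444, 9, 25, 161])]
side yellow [(array([ 26.17, 162.33]), [24, 161, 5, 3, 6]), (array([ 10.77, 169.51]), [0, 164, 24, 11, 35])]
```

View pics/top12.png

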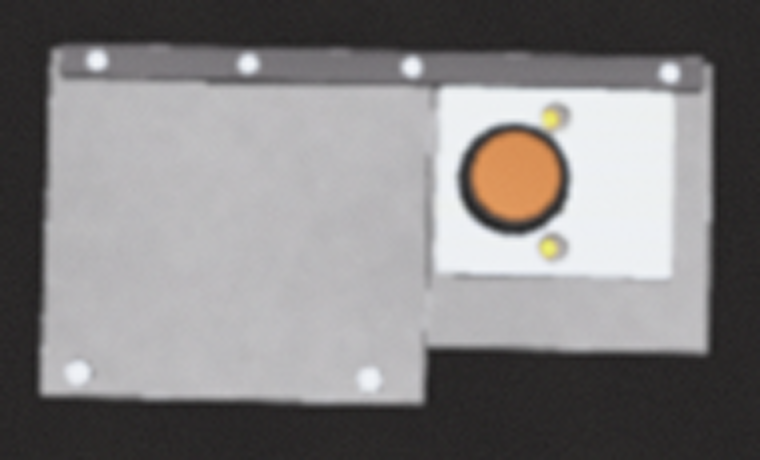

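View pics/side12.png

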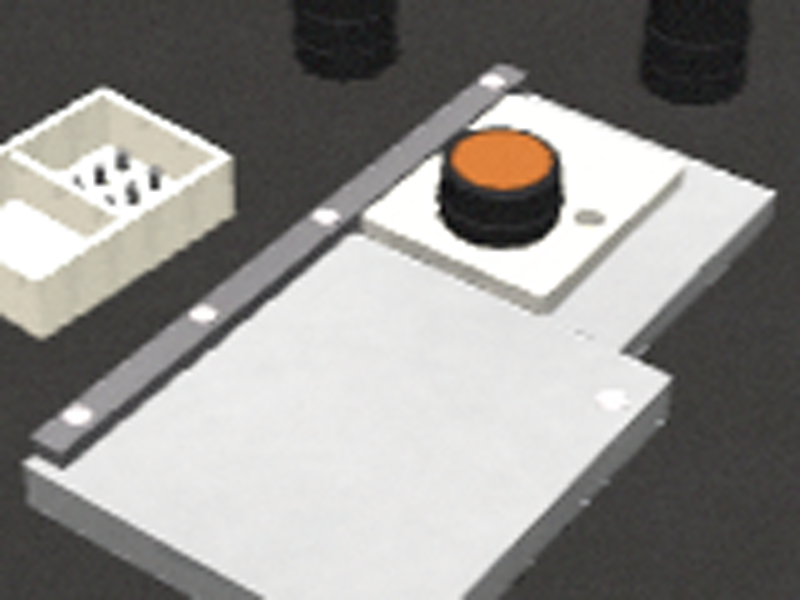

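Run:
```python
from h import *
a=tri([[353.59,228.34]],[[329.86,211.52]]);print("stub tri",a.round(4),(1000*wf(a[0])).round(1))
print((1000*wf(onz("top",[[353.59,228.34]],.049)[0])).round(1))
i=manip.camera_info("top")
def Z(nm,box):
    d=np.load(nm)["d"];v,u=np.mgrid[box[0]:box[1],box[2]:box[3]];d=d[box[0]:box[1],box[2]:box[3]]
    K=i["intrinsics"];T=np.array(i["pose"])
    P=np.stack([(u-K[0][2])/K[0][0]*d,-(v-K[1][2])/K[1][1]*d,-d],-1)@T[:3,:3].T+T[:3,3]
    q=P[d>0];A=np.c_[q[:,:2]-q[:,:2].mean(0),np.ones(len(q))];c=np.linalg.lstsq(A,q[:,2],rcond=None)[0]
    return round(1000*np.median(q[:,2]),2),"slopes",c[:2].round(4)
print("plate before",Z("top0.npz",(223,265,288,308)),"deck",Z("top0.npz",(275,283,262,300)))
print("plate now front",Z("top12.npz",(210,250,372,390)),"rear",Z("top12.npz",(243,252,338,352)),"deck",Z("top12.npz",(220,270,255,320)),"nest",Z("top12.npz",(257,270,340,398)))
```

```text
stub tri [[ 0.5923 -0.0627  0.0484  0.0006]] [ 0.3 15.7]
[ 0.5 15.9]
plate before (np.float64(29.81), 'slopes', array([-0.0008,  0.0064])) deck (np.float64(19.59), 'slopes', array([ 0.0183, -0.0013]))
plate now front (np.float64(24.84), 'slopes', array([-0.0066, -0.0022])) rear (np.float64(24.96), 'slopes', array([ 0.0725, -0.0093])) deck (np.float64(19.71), 'slopes', array([ 0.001, -0.002])) nest (np.float64(14.9), 'slopes', array([0.0076, 0.0028]))
```

Depth puts the plate's top face at 24.8–25.0 mm (25 when seated), level front and rear, and the stub top at 48.4 mm (49). Both pins show in the holes and the barrels have not moved. I'm handing in.

Run:
```python
from h import *
a=np.load("top0.npz")["p"].astype(int);b=np.load("top12.npz")["p"].astype(int)
print("tray/cup/barrel diff px",(np.abs(a-b).max(2)[110:180,215:425]>40).sum(),(np.abs(a-b).max(2)[205:255,420:470]>40).sum())
print(manip.hand_in())
```

```text
tray/cup/barrel diff px 0 0
the job is handed in; nothing more can be done
None
```

The plate is seated over both pins and lies flat in the nest. The job took 19 s of the 51 s allowed, and it is handed in with the hand well clear. I pushed the plate flush to the fence from its side, then pushed its rear edge off the deck with both fingers until the pins stopped it.

- **Height and level:** the depth image put the plate's top at 24.8 mm at the front and 25.0 mm at the rear, against 25 mm when seated. The stub top triangulated at 48.4 mm, against 49 mm.
- **Position:** both pins show inside the holes. The plate rests at the far end of its play, about 1.8 to 2 mm past centre towards -y; the holes allow 1.75 mm, so the difference is within camera error.
- **Bystanders:** the top view around the barrels, tray and cup matched the first picture.
- **Forces:** the highest reading after any move was about 22 N, while pressing the plate against the fence.
- **Disagreements:** my camera-based fixture position was off from where the arm made contact by about 2 mm, towards the fence. Pin-top heights triangulated at 16 mm instead of 19.7 mm. Just before I backed off, I couldn't tell from the side view whether the plate had dropped; the checks above settled that.

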